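Park the tube crate

TASK

Park the tall, heavy crate of glass tubes in the corner that the bench's back rail makes with the drawer cabinet, standing square and snug against both. Slide it there steadily over the bench by pushing low down near its base with the fingertips or the outside of the fingers, so that it stays upright and does not rock: do not grip or lift it, and keep off its upper slats and the glass. Leave everything else on the bench where it is.

Things in the scene. Friction and masses are not known exactly. Their poses are not given: they have to be found in the camera images.
- crate: Loose, tall wooden crate, 1.7 to 2.2 kg, full of upright glass tubes. Origin: centre of underside, z up. Foot: dark base frame 120 (x) x 160 (y) x 30 mm high. On it a paler box 92 (x) x 132 (y) mm, so the base juts out 14 mm all round: low board 30 to 85 mm high, gap, upper slats to 180. It slides under a level push of 8 to 18 N; pushed above about 80 mm it may tip. Half a turn does not matter.
- crate_top: The crate's two upper slat bands (98 to 180 mm above its underside, 92 x 132 mm over the outside) and the white glass tubes that stand out of it to 250 mm. Fixed to the crate, same origin and axes. Not to be touched.
- rail: The bench's back rail: straight timber batten 1000 mm long (y), 40 high, 22 thick, screwed down across the bench beyond the crate. Origin: at bench height on its front face (towards the robot), at mid length. x points away from the robot, square to that face; y along the rail to the robot's left.
- cabinet: Grey drawer cabinet, two columns of small drawers in the face towards the robot, fixed with its back to the rail at the left or the right end of the work area. 200 mm deep (x), 150 wide (y), 200 high. Origin: centre of underside, axes parallel to the rail's. The crate belongs against its side that looks to the middle of the bench.
- transformer: Dark steel neon transformer with two white porcelain bushings on top, fixed with its end to the rail, at the end of the work area opposite to the cabinet (about 680 mm between centres). 205 mm deep (x), 108 wide (y), case 101 high, bushings to 157. Origin: centre of underside, axes parallel to the rail's. Not the place for the crate.
- paint_can: Bystander: loose steel paint can, 68 mm across, 80 mm high, on the robot's side of the bench, at the left. Origin: centre of its underside.
- bent_tube: Bystander: loose U-shaped bent glass tube lying flat, 280 mm long (x), 75 mm wide, 14 mm thick, on the robot's side of the bench, at the right. Origin: at bench height under its middle.
- brush: Bystander: loose flat paint brush lying flat, 190 mm long (x), 34 mm wide, 12 mm thick, at the left. Origin: at bench height, 15 mm from its middle towards the bristles.

How it is judged:
By the outcome, as a careful person would: the job done as asked, in the order asked, and still so for the second after the job is handed in, with the robot touching nothing.
It also fails if it takes over 67 s, if anything falls off the work surface, if the arm or the gripper's body presses on something with over 40 N, if the wrist force passes 120 N, or if a joint passes its speed limit or range.

ROBOT

A 6-joint arm with a two-finger parallel gripper is mounted at the origin on the work surface. World frame = base frame: x ahead of the robot, y to its left, z up, the work surface at z = 0. Lengths are in mm, angles in rad, forces in N, time in s.
With the tool pointing down it reaches from about 275 to 1000 mm from the base axis. Payload 8.4 kg.
Tool frame: the origin (TCP) lies between the finger pads; the fingertips stand 22 mm ahead of it and the grasp point (between the pads) lies 3 mm ahead of it; z points along the fingers, y is the line along which they close (so a half turn about z gives the same grasp; the last joint's range is limited). The gripper opens to 85 mm and grips with 20 to 120 N. Pads are 22 mm wide; open, the fingers measure 114 mm over their backs; the gripper's body (76 mm by 85 mm) begins 54 mm behind the grasp point. The pads swing forward as they close: fully open they stand 13 mm farther back than shut.
Start: joints at [-1.345, 0.353, 1.633, -0, 1.155, -0.002], TCP at [141.145, -608.856, 223.481] pointing down, gripper open.
Joint ranges: [-2.63, 2.63], [-0.92, 2.1], [0.06, 2.66], [-1.3, 4.44], [0, 2.69], [-3.02, 3.02]. Speed limits (rad/s): [2.22, 2.22, 2.79, 3.14, 3.14, 3.14].

INTERFACE

Orientations are given as [roll, pitch, yaw] about the fixed x, y, z axes, in that order (R = Rz(yaw) Ry(pitch) Rx(roll)).
In Python, from rig import r, grab_frame gives the robot as it stands.
- The arm moves only by the shell command python3 -m inch 'ROWS' [FORCE]. ROWS is JSON, a list of rows, each a list of 7 numbers: the turn, a rotation vector about the tool's x, y, z as a fraction of full scale, then the shift along the tool's x, y, z as a fraction of full scale, then the closure, from 0 (fully open) to 1 (shut). In form: [[rx, ry, rz, dx, dy, dz, fingers], ...]. A call has 1 to 8 rows; each row shifts and turns the commanded pose from where the row before left it, along the tool's axes as they then stand; what a row does not reach is not made up. Full scale, the value 1, is 2.5 cm for a shift and pi rad for a turn. A row lasts 1/12 s, in which the tool goes at most 41.7 mm and 7.16 degrees, less where a joint would pass 70% of its speed; a pose out of reach is approached as far as the arm can. A call with a number of a shift or a turn outside -1 to 1 is refused whole. A call with a gripper value outside its range is refused whole. The fingers move at their own pace and stop on an object; FORCE is the grip in N (left out, the last holds). Time passes only in rows, so rows that do not move let the fingers close. It gives the time, the measured TCP pose, the force, the opening and the grip force at its end, in the units of the state.
- r.sense(): the state, without advancing time (a new reading comes with each control period).
- grab_frame(name): name is "side" or "top"; returns a dict with "pixels" (420x560x3 uint8, red, green, blue), "z_map" (420x560 float32, mm along the optical axis (not along the pixel's ray), 0 where there is no reading), "vertical_fov" (degrees; the focal length in pixels is half the picture's height over the tangent of half this angle, whatever the lens; pixels are square), "cx", "cy" (the principal point, pixels), "dist" ([k1, k2, p1, p2, k3] as OpenCV has them; the pictures are not rectified), "cam_to_world" (4x4, takes a point from camera to world coordinates). Camera axes: x right, y down, z forward; pixel columns grow to the right and rows downward; lengths in mm; the calibration is good to about 2 mm. A picture is of the moment at which its call begins.
- r.sign_off(): hands the job in; it is judged then, once.
The state is a dict: "clock": time; "qpos": joint angles; "qvel": joint speeds; "joint_efforts": joint torques, N m; "eef_pos": TCP position; "tcp_rot": TCP orientation; "contact_force": force on the tool from outside, world axes, zero at the start; "wrist_torque": the same for the moment, N m; "opening": opening from 0.0 (shut) to 1.0 (fully open); "grasp_force": force on a finger pad.
Only numpy, scipy, OpenCV 4.12 (cv2) and the standard library are available. Lean on these libraries where they do the work, as an engineer would, in place of code of your own. Each camera call takes 0.05 s, during which the arm holds its last target. There are 200 camera calls.

## Working session

There is one attempt and no reset: what is moved stays moved. The work goes in short steps, Python scripts to look and compute and a shell command to move; the robot and the scene stay as the last step left them, time stands still between calls to the robot, and variables do not carry over. Pictures are saved under pics/ and viewed, at most 10 in all, crops included, and the job is handed in when it is done.

```bash
ls; mkdir -p pics
cat > h.py <<'E'
import numpy as np, cv2
from rig import r, grab_frame
def K(f):
    h=f["pixels"].shape[0]; F=h/2/np.tan(np.radians(f["vertical_fov"])/2)
    return np.array([[F,0,f["cx"]],[0,F,f["cy"]],[0,0,1.]])
def cloud(f):
    h,w=f["z_map"].shape
    u,v=np.meshgrid(np.arange(w),np.arange(h))
    p=np.stack([u,v],-1).reshape(-1,1,2).astype(np.float64)
    n=cv2.undistortPoints(p,K(f),np.array(f["dist"],float)).reshape(-1,2)
    z=f["z_map"].reshape(-1,1)
    P=np.hstack([n*z,z]); T=np.array(f["cam_to_world"])
    W=P@T[:3,:3].T+T[:3,3]
    W[z[:,0]<=0]=np.nan
    return W.reshape(h,w,3)
def save(f,n): cv2.imwrite(f"pics/{n}.png",cv2.cvtColor(f["pixels"],cv2.COLOR_RGB2BGR))
E
python3 - <<'E'
from h import *
for n in("side","top"):
    f=grab_frame(n); save(f,n+"0"); np.savez("/tmp/"+n,W=cloud(f),p=f["pixels"]); print(np.round(f["cam_to_world"],2).tolist(),f["vertical_fov"])
print(r.sense())
E
```

```text
pics
[[-0.9, 0.42, -0.14, 694.77], [0.44, 0.85, -0.27, 354.24], [0.01, -0.31, -0.95, 1146.05], [0.0, 0.0, 0.0, 1.0]] 55.03437136802986
[[0.01, -1.0, 0.1, 395.42], [-1.0, -0.01, 0.0, 51.05], [-0.0, -0.1, -1.0, 1461.89], [0.0, 0.0, 0.0, 1.0]] 45.039922962410024
{'clock': 0.1, 'qpos': array([-1.34540765e+00,  3.53585111e-01,  1.63407871e+00, -7.78663593e-06,
        1.15518837e+00, -2.37874591e-03]), 'qvel': array([ 0.00133335, -0.00197209, -0.00132055,  0.00119363, -0.00199412,
        0.00173383]), 'joint_efforts': array([-3.98218790e-04, -6.06355977e+01, -3.42819965e+01,  4.27797522e-05,
        3.97749638e-03,  3.61969023e-05]), 'eef_pos': array([ 141.03804799, -608.42192683,  222.82476555]), 'tcp_rot': array([-3.14033311e+00,  4.12368045e-06,  2.27770578e-01]), 'contact_force': array([-0.63470642, -0.65590592,  0.19679709]), 'wrist_torque': array([0.08500632, 0.04196477, 0.00941406]), 'grasp_force': 0.0, 'opening': 0.9988733806554401}
```

View pics/side0.png

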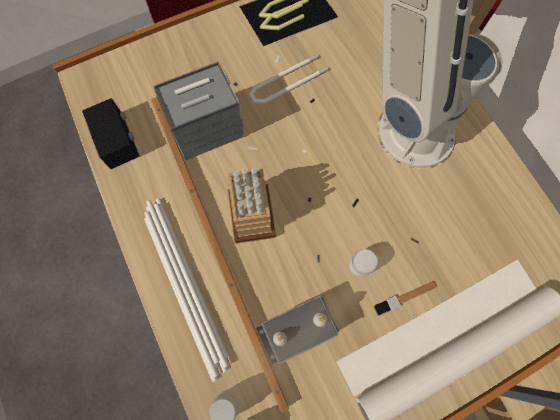

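View pics/top0.png

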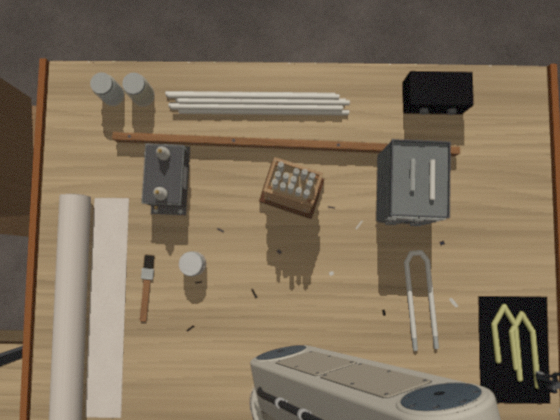

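Side view: the crate (250,205) stands between the rail, the cabinet (200,110) and the transformer (300,330). The top view shows the cabinet at the right (414,180), so at -y, the crate at (293,187) turned clockwise by some 15°, can (192,264), brush (148,290), U-tube (420,300).

```bash
cat >> h.py <<'E'
def both():
    out=[]
    for n in("side","top"):
        f=grab_frame(n); out.append((cloud(f),f["pixels"]))
    return out
def sel(C,x,y,z):
    P=C.reshape(-1,3)
    m=(P[:,0]>x[0])&(P[:,0]<x[1])&(P[:,1]>y[0])&(P[:,1]<y[1])&(P[:,2]>z[0])&(P[:,2]<z[1])
    return P[m]
def rect(P):
    (c,s,a)=cv2.minAreaRect(P[:,:2].astype(np.float32)); return np.round(c,1),np.round(s,1),round(a,1)
E
python3 - <<'E'
from h import *
for n in("side","top"):
    d=np.load(f"/tmp/{n}.npz");C=d["W"]
    print(n,"bench z",np.nanmedian(sel(C,(300,500),(-100,100),(-15,15))[:,2]))
    R=sel(C,(500,1000),(-320,280),(30,48)); 
    # rail: top face points
    print("z hist",len(R))
    for y in range(-250,300,50):
        q=sel(C,(560,900),(y,y+10),(34,46)); 
        print(y,len(q),q[:,0].min().round(1) if len(q) else 0,q[:,0].max().round(1) if len(q) else 0,end=' | ')
    print()
    q=sel(C,(400,900),(-450,-150),(190,210)); print("cab",rect(q),np.percentile(q,[0,1,99,100],axis=0).round(1).tolist())
    q=sel(C,(400,900),(200,600),(92,108)); print("trafo",rect(q) if len(q) else 0)
    for z in((22,34),(5,100),(60,92),(165,184),(235,260)):
        q=sel(C,(450,700),(-120,150),z); print("crate",z,len(q),rect(q) if len(q)>5 else 0)
E
```

```text
side bench z -1.2716699773041
z hist 2284
-250 24 710.8 732.3 | -200 25 712.0 733.3 | -150 25 713.2 734.2 | -100 25 715.6 736.3 | -50 26 716.8 737.2 | 0 25 717.9 739.4 | 50 26 720.2 741.4 | 100 27 721.2 743.3 | 150 27 723.5 743.0 | 200 28 724.5 745.0 | 250 30 725.7 747.0 | 
cab (array([ 603.9, -305.3]), array([155. , 201.4]), 87.8) [[503.7, -385.9, 190.0], [507.2, -380.9, 190.0], [703.0, -228.5, 204.4], [706.0, -225.3, 206.5]]
trafo (array([720.9, 385.7]), array([377.2, 138.3]), 10.4)
crate (22, 34) 489 (array([597.2,  15.8]), array([161.6, 119.9]), 72.1)
crate (5, 100) 764 (array([567. ,   9.5]), array([204.5, 237.8]), 77.5)
crate (60, 92) 118 (array([617.2,  76.4]), array([ 6.2, 90.9]), 72.9)
crate (165, 184) 649 (array([597.3,  16.4]), array([132.9,  92. ]), 72.2)
crate (235, 260) 127 (array([597.3,  15.8]), array([94.1, 57.6]), 73.3)
top bench z 0.5155364225299763
z hist 2604
-250 10 718.8 729.9 | -200 27 712.1 732.9 | -150 25 712.0 736.5 | -100 36 714.4 871.4 | -50 31 562.1 868.5 | 0 37 718.5 867.5 | 50 24 560.4 870.4 | 100 33 569.0 872.4 | 150 25 723.6 872.2 | 200 33 725.3 866.0 | 250 27 728.6 868.4 | 
cab (array([ 603. , -303.2]), array([154.4, 199. ]), 88.6) [[503.3, -381.4, 190.0], [505.7, -378.5, 190.1], [700.7, -226.2, 206.6], [703.7, -224.1, 208.9]]
trafo (array([731.8, 423.1]), array([429.3, 166.8]), 25.6)
crate (22, 34) 430 (array([595.3,  19.6]), array([159.8, 119.7]), 72.6)
crate (5, 100) 1050 (array([574.8,  15. ]), array([269.9, 248.7]), 89.9)
crate (60, 92) 76 (array([552.7,  32.9]), array([129.3,   3. ]), 72.3)
crate (165, 184) 752 (array([596.2,  19.2]), array([132.3,  93.4]), 72.2)
crate (235, 260) 162 (array([595.1,  19.1]), array([95.5, 58.6]), 71.1)
```

```bash
python3 -m inch '[[0,0,0.0273,0,0,0,0],[0,0,0.0273,0,-0.3,0,0],[0,0,0.0273,0.2,-0.5,0,0],[0,0,0,0.4,-0.8,0,0],[0,0,0,0.4,-0.8,0,0],[0,0,0,0.4,-0.8,0,0],[0,0,0,0.4,-0.8,0,0],[0,0,0,0.4,-0.8,0,0]]'
python3 -m inch '[[0,0,0,0.4,-0.8,0,0],[0,0,0,0.4,-0.8,0,0],[0,0,0,0.4,-0.8,0,0],[0,0,0,0.4,-0.8,0,0],[0,0,0,0.4,-0.8,0,0],[0,0,0,0.4,-0.8,0,0],[0,0,0,0.4,-0.8,0,0],[0,0,0,0.4,-0.8,0,0]]'
```

```text
clock: 0.77
eef_pos: [197.5, -489.0, 223.1]
tcp_rot: [-3.141, 0.0, -0.03]
contact_force: [0.0, 0.3, -0.3]
opening: 0.999
grasp_force: 0.0
clock: 1.43
eef_pos: [282.2, -331.4, 223.3]
tcp_rot: [-3.141, 0.0, -0.03]
contact_force: [-0.1, -0.9, 0.9]
opening: 1.004
grasp_force: 0.0
```

```bash
python3 -m inch '[[0,0,0,0.44,-0.88,0,0],[0,0,0,0.44,-0.88,0,0],[0,0,0,0.44,-0.88,0,0],[0,0,0,0.44,-0.88,0,0],[0,0,0,0.44,-0.88,0,0],[0,0,0,0.44,-0.88,0,0],[0,0,0,0.44,-0.88,0,0],[0,0,0,0.44,-0.88,0,0]]'
python3 -m inch '[[0,0,0,0.44,-0.88,0,0],[0,0,0,0.44,-0.88,0,0],[0,0,0,0.44,-0.88,0,0],[0,0,0,0.44,-0.88,0,0],[0,0,0,0.44,-0.88,0,0],[0,0,0,0.3,-0.6,0,0],[0,0,0,0.2,-0.3,0,0],[0,0,0,0,0,0,0]]'
python3 -m inch '[[0,0.035,0,0,0,0,0],[0,0.035,0,0,0,0,0],[0,0.035,0,0,0,0,0],[0,0.035,0,0,0,0,0],[0,0,0,0,0,0,0],[0,0,0,0,0,0,0]]'
```

```text
clock: 2.1
eef_pos: [375.3, -158.1, 223.4]
tcp_rot: [-3.142, 0.0, -0.03]
contact_force: [0.3, 0.3, -0.2]
opening: 0.999
grasp_force: 0.0
clock: 2.77
eef_pos: [447.2, -27.8, 223.4]
tcp_rot: [-3.141, -0.0, -0.028]
contact_force: [-0.1, -0.0, 0.3]
opening: 0.999
grasp_force: 0.0
clock: 3.27
eef_pos: [444.8, -29.5, 223.0]
tcp_rot: [3.141, -0.436, -0.03]
contact_force: [0.4, 0.2, 0.9]
opening: 1.0
grasp_force: 0.0
```

```bash
python3 -m inch '[[0,0,0,-0.275,-0.23,0.77,0],[0,0,0,-0.275,-0.23,0.77,0],[0,0,0,-0.275,-0.23,0.77,0],[0,0,0,-0.275,-0.23,0.77,0],[0,0,0,-0.275,-0.23,0.77,0],[0,0,0,-0.275,-0.23,0.77,0],[0,0,0,-0.275,-0.23,0.77,0],[0,0,0,-0.275,-0.23,0.77,0]]'
python3 -m inch '[[0,0,0,0,0,0,0],[0,0,0,0,0,0,0]]'
python3 - <<'E'
from h import *
(S,ps),(T,pt)=both()
for C in(S,T):
    q=sel(C,(440,512),(-80,110),(8,200)); print(len(q), np.percentile(q,[0,2],axis=0).round(1).tolist(), q[:,0].max())
    for z in range(8,80,8):
        a=sel(C,(420,514),(-80,110),(z,z+8))
        if len(a): print(z,len(a),a.min(0).round(0),a.max(0).round(0))
cv2.imwrite("pics/s1.png",cv2.resize(ps[120:300,150:400,::-1],(750,540)))
E
```

```text
clock: 3.93
eef_pos: [464.2, 10.8, 71.5]
tcp_rot: [3.134, -0.436, -0.03]
contact_force: [-0.0, -1.3, -0.1]
opening: 0.999
grasp_force: 0.0
clock: 4.1
eef_pos: [464.3, 10.3, 73.5]
tcp_rot: [3.133, -0.439, -0.028]
contact_force: [0.4, 0.4, 0.3]
opening: 0.998
grasp_force: 0.0
260 [[440.0, -62.1, 87.0], [440.3, -58.8, 97.5]] 465.7645536163018
153 [[440.1, -59.7, 8.1], [440.2, -54.0, 8.2]] 498.1299113126401
8 13 [439. -60.   8.] [498. 110.  11.]
```

View pics/s1.png

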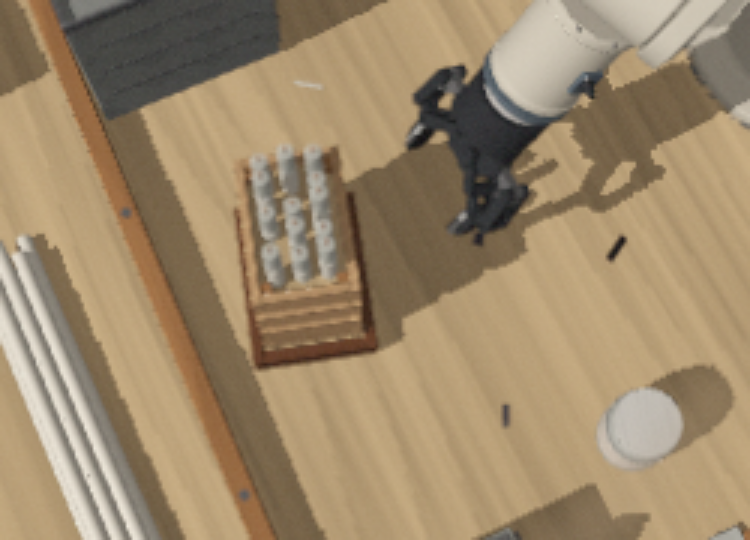

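The picture shows the open gripper before the crate, tips near (420,135) and (465,225) in the crop, clear of everything. Going down to pushing height.

```bash
python3 -m inch '[[0,0,0,-0.13,-0.05,0.27,0],[0,0,0,-0.13,-0.05,0.27,0],[0,0,0,-0.13,-0.05,0.27,0],[0,0,0,-0.13,-0.05,0.27,0],[0,0,0,-0.13,-0.05,0.27,0],[0,0,0,-0.13,-0.05,0.27,0],[0,0,0,0,0,0,0],[0,0,0,0,0,0,0]]'
python3 - <<'E'
from h import *
(S,ps),(T,pt)=both()
for C,p in((S,ps),(T,pt)):
    P=C.reshape(-1,3);g=p.reshape(-1,3).max(1)<60
    m=g&(P[:,0]>400)&(P[:,0]<512)&(abs(P[:,1]-15)<90)&(P[:,2]>6)&(P[:,2]<90)
    q=P[m]
    for z in range(6,90,8):
        a=q[(q[:,2]>=z)&(q[:,2]<z+8)]
        if len(a): print(z,len(a),a.min(0).round(0),a.max(0).round(0))
E
```

```text
clock: 4.87
eef_pos: [466.2, 14.2, 48.7]
tcp_rot: [3.131, -0.432, -0.027]
contact_force: [-0.6, -0.5, 0.2]
opening: 0.998
grasp_force: 0.0
70 7 [442. -29.  71.] [462.  69.  78.]
78 13 [443. -29.  78.] [462.  71.  86.]
86 6 [440. -29.  86.] [456.  71.  89.]
86 1 [455. -35.  88.] [455. -35.  88.]
```

```bash
python3 -m inch '[[0,0,0,0,0,0,0],[0,0,0,0,0,0,0]]'; python3 -c "
from h import *
print(r.sense()['qpos'].round(3))"
```

```text
clock: 5.13
eef_pos: [465.5, 14.4, 48.3]
tcp_rot: [3.133, -0.431, -0.029]
contact_force: [-0.1, 0.4, -0.1]
opening: 1.001
grasp_force: 0.0
[ 0.063  0.288  2.411 -1.295  0.049  2.949]
```

The wrist runs into its singularity (q5≈0) at this tilt; I take 8° of tilt out.

```bash
python3 -m inch '[[0,-0.021,0,0,0,0,0],[0,-0.021,0,0,0,0,0],[0,0,0,0,0,0,0],[0,0,0,0.085,0,0.235,0],[0,0,0,0.085,0,0.235,0],[0,0,0,0.085,0,0.235,0],[0,0,0,0.085,0,0.235,0],[0,0,0,0,0,0,0]]'; python3 -c "
from h import *
print(r.sense()['qpos'].round(3))"
```

```text
clock: 5.8
eef_pos: [487.3, 5.1, 32.3]
tcp_rot: [3.112, -0.413, -0.033]
contact_force: [0.8, 0.1, 0.2]
opening: 1.003
grasp_force: 0.0
[ 0.054  0.352  2.362 -1.296  0.067  2.946]
```

```bash
python3 -m inch '[[0,-0.02,0,0,0,-0.4,0],[0,-0.02,0,0,0,-0.4,0],[0,-0.02,0,0,0,-0.4,0],[0,-0.02,0,0,0,-0.4,0],[0,0,0,0,0,0,0],[0,0,0,0,0,0,0]]'; python3 -c "
from h import *
print(r.sense()['qpos'].round(3))"
```

```text
clock: 6.3
eef_pos: [489.3, -11.3, 47.6]
tcp_rot: [3.064, -0.356, -0.036]
contact_force: [0.4, -0.2, -0.5]
opening: 1.0
grasp_force: 0.0
[ 0.05   0.315  2.311 -0.574  0.198  2.217]
```

```bash
python3 -m inch '[[0.0125,-0.015,0,0,-0.15,-0.2,0],[0.0125,-0.015,0,0,-0.15,-0.2,0],[0,0,0,0,-0.3,0,0],[0,0,0,0,-0.3,0,0],[0,0,0,0,0,0,0],[0,0,0,0,0,0,0]]'; python3 -c "
from h import *
print(r.sense()['qpos'].round(3))"
```

```text
clock: 6.8
eef_pos: [486.5, 4.5, 50.6]
tcp_rot: [3.098, -0.298, -0.04]
contact_force: [-0.1, 0.4, -0.1]
opening: 1.0
grasp_force: 0.0
[ 0.058  0.308  2.274 -0.267  0.276  1.922]
```

```bash
python3 -m inch '[[0.0135,0,0.003,0,-0.15,0,0],[0,0,0,0,-0.15,0,0],[0,0,0,0,-0.2,0,0],[0,0,0,-0.09,0,0.28,0],[0,0,0,-0.09,0,0.28,0],[0,0,0,-0.09,0,0.28,0],[0,0,0,0,0,0,0],[0,0,0,0,0,0,0]]'; python3 -c "
from h import *
print(r.sense()['qpos'].round(3))"
```

```text
clock: 7.47
eef_pos: [486.5, 17.0, 27.8]
tcp_rot: [-3.141, -0.296, -0.052]
contact_force: [-0.0, -0.5, -0.8]
opening: 1.001
grasp_force: 0.0
[ 0.053  0.361  2.283 -0.147  0.204  1.816]
```

```bash
python3 -m inch '[[0,0,-0.006,0.115,0,0.035,0],[0,0,0,0.115,0,0.035,0],[0,0,0,0.115,0,0.035,0],[0,0,0,0.115,0,0.035,0],[0,0,0,0.115,0,0.035,0],[0,0,0,0.115,0,0.035,0],[0,0,0,0.115,0,0.035,0],[0,0,0,0.115,0,0.035,0]]'
python3 -m inch '[[0,0,0,0.115,0,0.035,0],[0,0,0,0.115,0,0.035,0],[0,0,0,0.115,0,0.035,0],[0,0,0,0.115,0,0.035,0],[0,0,0,0,0,0,0]]'
python3 -c "
from h import *
for C,p in both():
    print(rect(sel(C,(450,720),(-120,150),(165,184))))"
```

```text
clock: 8.13
eef_pos: [511.7, 16.3, 28.9]
tcp_rot: [3.137, -0.298, -0.033]
contact_force: [0.6, 0.3, -0.3]
opening: 0.998
grasp_force: 0.0
clock: 8.55
eef_pos: [524.2, 16.0, 29.0]
tcp_rot: [3.137, -0.299, -0.033]
contact_force: [0.2, 0.3, -0.9]
opening: 1.003
grasp_force: 0.0
(array([551.9,  30.8]), array([133.5, 187.5]), 72.3)
(array([563.7,  29.3]), array([132.6, 160.4]), 72.8)
```

Run:
```python
from h import *
(S,ps),(T,pt)=both()
a=cv2.resize(ps[130:280,180:380,::-1],(800,600),interpolation=cv2.INTER_CUBIC)
cv2.imwrite("pics/s2.png",a)
for C in(S,T):
    print(rect(sel(C,(570,720),(-120,150),(165,184))))
    q=sel(C,(505,560),(-70,90),(10,80)); 
    for z in range(10,80,5):
        a=q[(q[:,2]>=z)&(q[:,2]<z+5)]
        if len(a): print(z,len(a),a.min(0).round(0),a.max(0).round(0))
```

```text
(array([597.3,  16. ]), array([132.9,  91.8]), 72.3)
20 6 [526. -29.  23.] [554.  67.  25.]
25 79 [521. -40.  25.] [559.  89.  30.]
30 28 [523. -41.  30.] [560.  86.  33.]
45 3 [507. -29.  46.] [522. -27.  50.]
50 5 [514. -28.  50.] [526.  64.  54.]
55 12 [508. -40.  55.] [529.  71.  59.]
60 12 [507. -30.  60.] [528.  72.  64.]
65 12 [516. -41.  65.] [524.  72.  70.]
70 7 [511. -33.  70.] [521.  72.  74.]
75 10 [513. -28.  75.] [524.  72.  80.]
(array([596.5,  19. ]), array([132.4,  91.9]), 72.7)
10 6 [524. -10.  10.] [549.  68.  15.]
15 6 [534.  22.  15.] [554.  85.  20.]
20 27 [523. -38.  20.] [559.  88.  25.]
25 100 [522. -49.  25.] [559.  88.  30.]
30 121 [522. -52.  30.] [560.  85.  35.]
35 17 [525. -49.  35.] [558.  76.  39.]
40 5 [535. -17.  40.] [557.  48.  43.]
45 7 [535. -23.  45.] [559.  56.  50.]
50 6 [528. -14.  51.] [548.  64.  54.]
55 5 [527.  28.  55.] [558.  67.  59.]
60 10 [520. -33.  61.] [558.  51.  65.]
65 11 [521. -27.  66.] [555.  75.  69.]
70 6 [521. -24.  70.] [559.  67.  75.]
75 7 [535. -18.  75.] [556.  45.  78.]
```

View pics/s2.png

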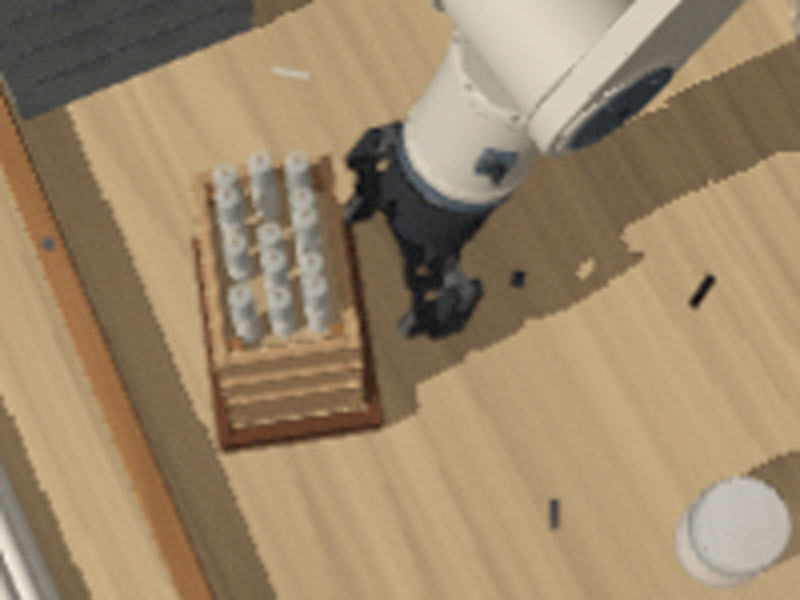

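Run:
```python
from h import *
f=grab_frame("side");C=cloud(f)
from scipy.spatial.transform import Rotation as Ro
s=r.sense();R=Ro.from_euler('xyz',s['tcp_rot']).as_matrix();p=s['eef_pos']
T=np.linalg.inv(np.array(f["cam_to_world"]))
for L in(22,9,0,-10):
  for X in(11,-11):
    for Y in (-43,-57,43,57):
      w=R@np.array([X,Y,L])+p; c=T[:3,:3]@w+T[:3,3]
      uv=cv2.projectPoints(c.reshape(1,1,3),np.zeros(3),np.zeros(3),K(f),np.array(f["dist"],float))[0].ravel()
      print(L,X,Y,w.round(),((uv-[180,130])*4).round(), end=' ; ')
  print()
for v in range(204,218,2): print(v,[(u,*C[v,u].round().tolist()) for u in range(276,296,4)])
```

```text
22 11 -43 [542.  58.  11.] [377. 351.] ; 22 11 -57 [542.  72.  11.] [385. 368.] ; 22 11 43 [539. -28.  11.] [330. 251.] ; 22 11 57 [538. -42.  11.] [322. 235.] ; 22 -11 -43 [520.  59.   4.] [403. 343.] ; 22 -11 -57 [521.  73.   4.] [411. 359.] ; 22 -11 43 [518. -27.   5.] [356. 243.] ; 22 -11 57 [517. -41.   5.] [348. 227.] ; 
9 11 -43 [538.  58.  23.] [382. 345.] ; 9 11 -57 [538.  72.  23.] [390. 361.] ; 9 11 43 [535. -28.  24.] [334. 243.] ; 9 11 57 [534. -42.  24.] [327. 227.] ; 9 -11 -43 [517.  59.  17.] [408. 336.] ; 9 -11 -57 [517.  73.  17.] [416. 352.] ; 9 -11 43 [514. -27.  17.] [360. 235.] ; 9 -11 57 [513. -41.  17.] [352. 219.] ; 
0 11 -43 [535.  59.  32.] [386. 340.] ; 0 11 -57 [536.  73.  32.] [394. 357.] ; 0 11 43 [532. -27.  32.] [337. 238.] ; 0 11 57 [532. -41.  32.] [330. 221.] ; 0 -11 -43 [514.  59.  25.] [412. 331.] ; 0 -11 -57 [515.  73.  25.] [420. 348.] ; 0 -11 43 [511. -27.  26.] [363. 230.] ; 0 -11 57 [511. -41.  26.] [356. 214.] ; 
-10 11 -43 [532.  59.  41.] [390. 334.] ; -10 11 -57 [533.  73.  41.] [398. 351.] ; -10 11 43 [529. -27.  42.] [341. 232.] ; -10 
[... 457 characters left out ...]
, 504.0, 85.0, 144.0)]
208 [(276, 522.0, 30.0, 0.0), (280, 511.0, 35.0, -3.0), (284, 517.0, 67.0, 95.0), (288, 511.0, 77.0, 116.0), (292, 504.0, 86.0, 129.0)]
210 [(276, 525.0, 35.0, -2.0), (280, 525.0, 60.0, 70.0), (284, 519.0, 71.0, 91.0), (288, 513.0, 82.0, 116.0), (292, 504.0, 88.0, 118.0)]
212 [(276, 528.0, 42.0, 1.0), (280, 527.0, 65.0, 67.0), (284, 518.0, 72.0, 74.0), (288, 514.0, 85.0, 107.0), (292, 503.0, 88.0, 101.0)]
214 [(276, 530.0, 47.0, -1.0), (280, 520.0, 52.0, 1.0), (284, 509.0, 57.0, -1.0), (288, 516.0, 89.0, 103.0), (292, 486.0, 66.0, -9.0)]
216 [(276, 533.0, 51.0, -4.0), (280, 522.0, 58.0, -1.0), (284, 511.0, 62.0, -3.0), (288, 501.0, 68.0, -1.0), (292, 491.0, 74.0, 1.0)]
```

The right fingertip stands over the ledge: open, the tips sit higher than I assumed (about z 45 by depth). Backing off and lowering with force checks.

```bash
python3 -m inch '[[0,0,0,-0.32,0,-0.1,0],[0,0,0,-0.32,0,-0.1,0],[0,0,0,-0.32,0,-0.1,0],[0,0,0,0,0,0,0],[0,0,0,-0.06,0,0.19,0],[0,0,0,-0.06,0,0.19,0],[0,0,0,-0.06,0,0.19,0],[0,0,0,0,0,0,0]]'
cat > tip.py <<'E'
from h import *
s=r.sense();print(s['eef_pos'].round(1),s['contact_force'].round(1))
x,y,_=s['eef_pos']
for C,p in both():
    P=C.reshape(-1,3);hsv=cv2.cvtColor(p,cv2.COLOR_RGB2HSV).reshape(-1,3)
    m=(hsv[:,1]<70)&(hsv[:,2]<140)&(abs(P[:,0]-x)<50)&(abs(P[:,1]-y)<80)&(P[:,2]>6)&(P[:,2]<70)
    q=P[m]; q=q[np.argsort(q[:,2])][:12]; print(q.round(0).tolist())
E
python3 tip.py
```

```text
clock: 9.47
eef_pos: [497.8, 16.7, 12.9]
tcp_rot: [3.137, -0.297, -0.032]
contact_force: [-0.4, -0.6, 0.0]
opening: 1.002
grasp_force: 0.0
[497.8  16.7  12.9] [-0.4 -0.6  0. ]
[[481.0, -26.0, 38.0], [491.0, -26.0, 40.0], [499.0, 66.0, 41.0], [499.0, -29.0, 42.0], [485.0, -26.0, 43.0], [478.0, -26.0, 43.0], [500.0, 63.0, 43.0], [503.0, 62.0, 44.0], [494.0, -26.0, 44.0], [481.0, -26.0, 45.0], [502.0, 66.0, 46.0], [488.0, -26.0, 46.0]]
[[535.0, -17.0, 43.0], [500.0, 67.0, 46.0], [493.0, -31.0, 49.0], [500.0, 64.0, 50.0], [497.0, 64.0, 56.0], [495.0, -25.0, 59.0], [495.0, -28.0, 60.0], [496.0, 69.0, 63.0], [496.0, 66.0, 68.0], [491.0, -25.0, 69.0]]
```

```bash
for i in 1; do python3 -m inch '[[0,0,0,-0.023,0,0.076,0],[0,0,0,0,0,0,0]]'; python3 -m inch '[[0,0,0,-0.023,0,0.076,0],[0,0,0,0,0,0,0]]'; python3 -m inch '[[0,0,0,-0.023,0,0.076,0],[0,0,0,0,0,0,0]]'; done | grep -E "eef|force"
python3 - <<'E'
from h import *
f=grab_frame("side"); cv2.imwrite("pics/s3.png",cv2.resize(f["pixels"][150:250,220:340,::-1],(720,600),interpolation=cv2.INTER_NEAREST))
E
```

```text
eef_pos: [498.2, 16.7, 11.9]
contact_force: [-0.3, 1.1, -0.6]
grasp_force: 0.0
eef_pos: [498.1, 16.7, 9.9]
contact_force: [-0.5, 1.1, 0.2]
grasp_force: 0.0
eef_pos: [498.0, 16.7, 7.9]
contact_force: [-1.1, 0.4, -0.2]
grasp_force: 0.0
```

View pics/s3.png

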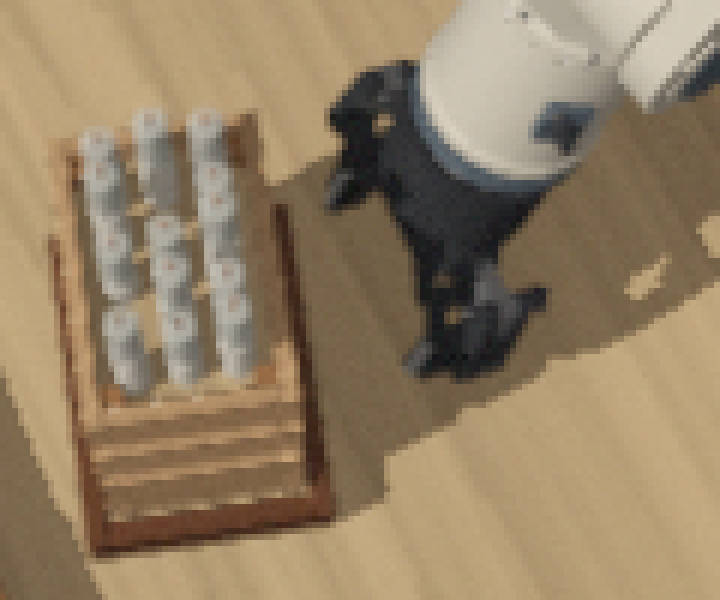

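The tips at (340,190) and (425,360) of the crop hang well above the bench; no contact even at TCP z 8. Half closing will bring them forward.

```bash
python3 -m inch '[[0,0,0,0.087,0,-0.28,0],[0,0,0,0.087,0,-0.28,0],[0,0,0,0.087,0,-0.28,0],[0,0,0,0,0,0,0.5],[0,0,0,0,0,0,0.5],[0,0,0,0,0,0,0.5],[0,0,0,0,0,0,0.5],[0,0,0,0,0,0,0.5]]' 30
python3 tip.py
```

```text
clock: 10.78
eef_pos: [498.0, 16.8, 29.9]
tcp_rot: [3.137, -0.298, -0.033]
contact_force: [-0.6, 0.4, 0.5]
opening: 0.496
grasp_force: 0.0
[498.   16.8  29.9] [-0.6  0.4  0.5]
[[482.0, -5.0, 46.0], [498.0, -6.0, 46.0], [503.0, -9.0, 47.0], [506.0, 42.0, 48.0], [489.0, -4.0, 49.0], [501.0, 45.0, 49.0], [485.0, -6.0, 49.0], [502.0, 48.0, 50.0], [503.0, -10.0, 51.0], [505.0, 40.0, 51.0], [502.0, -12.0, 53.0], [492.0, 51.0, 54.0]]
[[503.0, 47.0, 54.0], [497.0, -8.0, 58.0], [502.0, 44.0, 59.0], [500.0, -5.0, 63.0], [499.0, 44.0, 63.0], [499.0, 42.0, 65.0]]
```

```bash
(python3 -m inch '[[0,0,0,-0.06,0,0.19,0.5],[0,0,0,0,0,0,0.5]]'; python3 -m inch '[[0,0,0,-0.035,0,0.115,0.5],[0,0,0,0,0,0,0.5]]'; python3 -m inch '[[0,0,0,-0.035,0,0.115,0.5],[0,0,0,0,0,0,0.5]]')| grep -E "eef|force"
python3 - <<'E'
from h import *
for n in("side","top"):
    f=grab_frame(n);C=cloud(f);m=(abs(C[...,0]-500)<45)&(abs(C[...,1]-17)<45)&(C[...,2]>8)&(C[...,2]<75)
    v,u=np.where(m)
    for k in np.argsort(C[v,u,2])[:14]: print(C[v[k],u[k]].round().tolist(),f["pixels"][v[k],u[k]].tolist())
E
```

```text
eef_pos: [497.7, 16.8, 24.3]
contact_force: [-0.8, 0.6, 0.4]
grasp_force: 0.0
eef_pos: [497.8, 16.7, 21.4]
contact_force: [-0.0, 0.9, -0.2]
grasp_force: 0.0
eef_pos: [498.0, 16.7, 18.6]
contact_force: [-0.7, 0.2, 0.0]
grasp_force: 0.0
[522.0, -24.0, 24.0] [79, 57, 39]
[494.0, -6.0, 24.0] [76, 65, 50]
[528.0, -5.0, 24.0] [79, 56, 43]
[537.0, 7.0, 25.0] [77, 54, 37]
[542.0, 30.0, 25.0] [63, 40, 29]
[540.0, 27.0, 25.0] [65, 43, 31]
[536.0, 12.0, 26.0] [64, 40, 27]
[532.0, 3.0, 26.0] [65, 41, 29]
[540.0, 34.0, 26.0] [74, 53, 34]
[536.0, -2.0, 26.0] [95, 72, 50]
[543.0, 33.0, 26.0] [64, 38, 27]
[543.0, 19.0, 26.0] [93, 68, 49]
[537.0, 1.0, 27.0] [93, 68, 47]
[533.0, -7.0, 27.0] [85, 61, 40]
[510.0, -11.0, 8.0] [102, 89, 66]
[541.0, 44.0, 9.0] [74, 60, 42]
[518.0, 53.0, 9.0] [100, 86, 65]
[530.0, 10.0, 9.0] [69, 55, 37]
[538.0, 36.0, 9.0] [68, 56, 41]
[518.0, -28.0, 11.0] [62, 50, 35]
[529.0, 7.0, 12.0] [64, 51, 40]
[521.0, -19.0, 13.0] [66, 52, 38]
[526.0, -2.0, 14.0] [66, 52, 39]
[535.0, 24.0, 14.0] [66, 52, 40]
[526.0, -4.0, 15.0] [65, 49, 37]
[523.0, -10.0, 15.0] [61, 50, 30]
[532.0, 16.0, 15.0] [61, 46, 31]
[537.0, 33.0, 17.0] [63, 48, 35]
```

```bash
(python3 -m inch '[[0,0,0,-0.035,0,0.115,0.5],[0,0,0,0,0,0,0.5]]'; python3 -m inch '[[0,0,0,-0.023,0,0.076,0.5],[0,0,0,0,0,0,0.5]]'; python3 -m inch '[[0,0,0,-0.023,0,0.076,0.5],[0,0,0,0,0,0,0.5]]';python3 -m inch '[[0,0,0,-0.023,0,0.076,0.5],[0,0,0,0,0,0,0.5]]')| grep -E "eef|contact"; python3 tip.py
```

```text
eef_pos: [498.1, 16.7, 15.8]
contact_force: [-0.1, 0.5, 0.3]
eef_pos: [498.0, 16.7, 13.8]
contact_force: [0.4, -0.4, -0.5]
eef_pos: [498.1, 16.7, 11.9]
contact_force: [-0.2, -0.3, 0.4]
eef_pos: [498.1, 16.7, 9.9]
contact_force: [0.3, -0.8, -0.4]
[498.1  16.7   9.9] [ 0.3 -0.8 -0.4]
[[491.0, -6.0, 21.0], [503.0, 44.0, 23.0], [506.0, 43.0, 23.0], [485.0, -5.0, 26.0], [505.0, 42.0, 27.0], [500.0, -15.0, 28.0], [502.0, -5.0, 28.0], [488.0, -5.0, 28.0], [499.0, 49.0, 29.0], [498.0, -6.0, 29.0], [503.0, -9.0, 30.0], [502.0, -11.0, 30.0]]
[[453.0, -60.0, 6.0], [502.0, -7.0, 35.0], [501.0, 47.0, 38.0], [498.0, -6.0, 44.0], [501.0, 44.0, 45.0], [535.0, -17.0, 47.0], [498.0, -3.0, 49.0], [495.0, -6.0, 51.0], [495.0, -3.0, 56.0], [497.0, 44.0, 59.0], [485.0, 58.0, 68.0], [488.0, 61.0, 68.0]]
```

```bash
python3 -m inch '[[0,0,0,0.087,0,-0.28,1],[0,0,0,0.087,0,-0.28,1],[0,0,0,0.087,0,-0.28,1],[0,0,0,0,0,0,1],[0,0,0,0,0,0,1],[0,0,0,0,0,0,1],[0,0,0,0,0,0,1],[0,0,0,0,0,0,1]]'
python3 tip.py
python3 - <<'E'
from h import *
f=grab_frame("side");C=cloud(f);p=f["pixels"]
cv2.imwrite("pics/s4.png",cv2.resize(p[150:250,220:340,::-1],(720,600),interpolation=cv2.INTER_NEAREST))
for v in range(176,214,3): print(v,[(u,*C[v,u].round().astype(int).tolist()) for u in range(272,312,6)])
E
```

```text
clock: 12.92
eef_pos: [498.0, 16.8, 31.9]
tcp_rot: [3.137, -0.298, -0.032]
contact_force: [0.2, -0.6, 0.9]
opening: 0.004
grasp_force: 0.0
[498.   16.8  31.9] [ 0.2 -0.6  0.9]
[[505.0, 22.0, 48.0], [500.0, 25.0, 49.0], [503.0, 24.0, 50.0], [499.0, 23.0, 51.0], [505.0, 14.0, 52.0], [505.0, 20.0, 53.0], [504.0, 18.0, 53.0], [499.0, 27.0, 54.0], [502.0, 9.0, 55.0], [503.0, 23.0, 56.0], [497.0, 29.0, 57.0], [504.0, 12.0, 57.0]]
[]
176 [(272, 488, -66, 4), (278, 470, -60, -1), (284, 491, 11, 177), (290, 483, 28, 204), (296, 472, 37, 212), (302, 464, 51, 234), (308, 450, 56, 230)]
179 [(272, 492, -58, 2), (278, 475, -51, -3), (284, 486, 4, 134), (290, 485, 32, 194), (296, 475, 43, 209), (302, 461, 50, 209), (308, 446, 55, 204)]
182 [(272, 496, -50, -2), (278, 480, -41, 1), (284, 488, 8, 122), (290, 487, 36, 185), (296, 476, 47, 199), (302, 462, 54, 198), (308, 444, 55, 181)]
185 [(272, 501, -40, 2), (278, 484, -34, -2), (284, 489, 12, 111), (290, 488, 39, 173), (296, 477, 50, 185), (302, 462, 56, 182), (308, 401, 7, -3)]
188 [(272, 504, -32, -1), (278, 488, -25, -2), (284, 490, 14, 94), (2
[... 538 characters left out ...]
, (278, 504, 8, -7), (284, 489, 18, -1), (290, 492, 54, 97), (296, 483, 70, 127), (302, 469, 77, 126), (308, 424, 50, -2)]
203 [(272, 526, 11, 2), (278, 509, 17, -5), (284, 494, 27, 0), (290, 476, 33, -5), (296, 486, 76, 122), (302, 445, 50, -2), (308, 429, 58, -2)]
206 [(272, 530, 19, -1), (278, 513, 26, -4), (284, 497, 34, -3), (290, 481, 43, -2), (296, 465, 50, -3), (302, 449, 59, -1), (308, 433, 66, -3)]
209 [(272, 534, 27, -4), (278, 517, 35, -4), (284, 502, 43, -2), (290, 485, 51, -3), (296, 469, 58, -5), (302, 453, 67, -3), (308, 437, 75, -3)]
212 [(272, 538, 36, -1), (278, 522, 44, 0), (284, 506, 52, -1), (290, 489, 59, -5), (296, 474, 68, -1), (302, 458, 75, -2), (308, 442, 83, -1)]
```

View pics/s4.png

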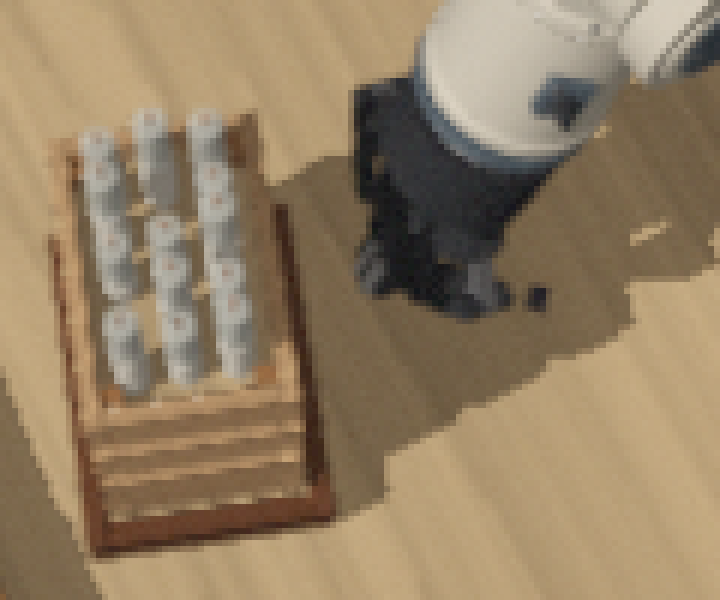

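The shut gripper's tip (≈(372,290)/(465,310) in crop) really sits ~28 mm short of the reported TCP along the tool axis, and the body stays behind the tips. I use 0.3 closure and go lower by measured height.

```bash
(python3 -m inch '[[0,0,0,-0.1,0,0.33,0.3],[0,0,0,-0.1,0,0.33,0.3],[0,0,0,-0.1,0,0.33,0.3],[0,0,0,0,0,0,0.3],[0,0,0,0,0,0,0.3]]'; python3 -m inch '[[0,0,0,-0.035,0,0.115,0.3],[0,0,0,-0.035,0,0.115,0.3],[0,0,0,0,0,0,0.3]]';python3 -m inch '[[0,0,0,-0.023,0,0.076,0.3],[0,0,0,-0.023,0,0.076,0.3],[0,0,0,0,0,0,0.3]]')| grep -E "eef|contact|open|clock"; python3 tip.py
```

```text
clock: 13.48
eef_pos: [497.5, 16.6, 5.1]
contact_force: [-0.8, -0.6, -0.0]
opening: 0.695
clock: 13.73
eef_pos: [498.3, 16.6, -0.1]
contact_force: [0.4, -0.7, 0.4]
opening: 0.703
clock: 13.98
eef_pos: [498.3, 16.6, -3.9]
contact_force: [-0.9, 0.6, 0.3]
opening: 0.699
[498.3  16.6  -3.9] [-0.9  0.6  0.3]
[[503.0, 52.0, 15.0], [494.0, -13.0, 16.0], [505.0, 48.0, 17.0], [506.0, 51.0, 17.0], [487.0, -13.0, 17.0], [497.0, -14.0, 18.0], [502.0, -16.0, 18.0], [490.0, -14.0, 20.0], [500.0, -15.0, 20.0], [493.0, -15.0, 20.0], [502.0, 54.0, 20.0], [484.0, -13.0, 21.0]]
[[499.0, 50.0, 20.0], [497.0, -19.0, 21.0], [500.0, -13.0, 27.0], [502.0, 53.0, 30.0], [499.0, -15.0, 32.0], [498.0, 53.0, 34.0], [496.0, -15.0, 37.0], [498.0, 55.0, 37.0], [496.0, -12.0, 41.0], [494.0, 53.0, 51.0], [494.0, 55.0, 55.0], [475.0, -23.0, 55.0]]
```

```bash
cat > cr.py <<'E'
from h import *
s=r.sense();print("tcp",s['eef_pos'].round(1),"f",s['contact_force'].round(1),"t",round(s['clock'],1))
R=np.radians(-1.75);ux=np.array([np.cos(R),np.sin(R)]);uy=np.array([-np.sin(R),np.cos(R)])
for C,p in both():
    # slat tops + base ledge, wood-coloured only
    hsv=cv2.cvtColor(p,cv2.COLOR_RGB2HSV);W=C.copy();W[(hsv[...,1]<70)]=np.nan
    for z in((168,184),(24,33)):
        q=sel(W,(480,716),(-222,160),z)
        if len(q)<20: continue
        c,sz,a=rect(q); a=a-90 if a>45 else a
        print(z,len(q),"c",c,sz,"yaw",a,"gap rail",(718.2-60-c@ux).round(1),"gap cab",(c@uy-80+210.7).round(1))
E
(python3 -m inch '[[0,0,0,0.096,0,0.029,0.3],[0,0,0,0.096,0,0.029,0.3],[0,0,0,0.096,0,0.029,0.3],[0,0,0,0.096,0,0.029,0.3],[0,0,0,0.096,0,0.029,0.3],[0,0,0,0.096,0,0.029,0.3],[0,0,0,0.096,0,0.029,0.3],[0,0,0,0.096,0,0.029,0.3]]';python3 -m inch '[[0,0,0,0.096,0,0.029,0.3],[0,0,0,0.096,0,0.029,0.3],[0,0,0,0.096,0,0.029,0.3],[0,0,0,0.096,0,0.029,0.3],[0,0,0,0.096,0,0.029,0.3]]')|grep -E "eef|contact"
python3 cr.py
```

```text
eef_pos: [517.7, 15.8, -4.0]
contact_force: [-8.6, 0.4, 5.6]
eef_pos: [526.4, 14.9, -5.2]
contact_force: [-11.2, -1.9, 3.3]
tcp [526.4  14.9  -5.2] f [-11.2  -1.9   3.3] t 15.2
(168, 184) 535 c [603.9  17.2] [133.2  92.2] yaw -15.299999999999997 gap rail 55.1 gap cab 166.3
(24, 33) 473 c [654.6 -22.2] [189.6 298.6] yaw -38.7 gap rail 3.2 gap cab 128.5
(168, 184) 567 c [603.1  20.4] [132.   93.3] yaw -14.900000000000006 gap rail 56.0 gap cab 169.5
(24, 33) 413 c [620.9 -53.4] [326.1 191.5] yaw -1.0999999999999943 gap rail 36.0 gap cab 96.3
```

```bash
sed -i 's/,(24,33))/,)/' cr.py
(python3 -m inch '[[0,0,0,0.096,0,0.029,0.3],[0,0,0,0.096,0,0.029,0.3],[0,0,0,0.096,0,0.029,0.3],[0,0,0,0.096,0,0.029,0.3],[0,0,0,0.096,0,0.029,0.3],[0,0,0,0.096,0,0.029,0.3],[0,0,0,0.096,0,0.029,0.3],[0,0,0,0.096,0,0.029,0.3]]';python3 -m inch '[[0,0,0,0.096,0,0.029,0.3],[0,0,0,0.096,0,0.029,0.3],[0,0,0,0.096,0,0.029,0.3],[0,0,0,0.096,0,0.029,0.3]]')|grep -E "eef|contact|rot"
python3 cr.py
```

```text
eef_pos: [546.7, 14.2, -5.2]
tcp_rot: [3.136, -0.29, -0.034]
contact_force: [-10.1, -3.1, 1.6]
eef_pos: [556.9, 13.9, -5.2]
tcp_rot: [3.136, -0.29, -0.034]
contact_force: [-10.6, -3.4, 1.7]
tcp [556.9  13.9  -5.2] f [-10.6  -3.4   1.7] t 16.3
(168, 184) 546 c [628.9  24.9] [133.2  92.1] yaw -7.700000000000003 gap rail 30.4 gap cab 174.8
(168, 184) 558 c [628.2  28.1] [131.9  93.8] yaw -7.599999999999994 gap rail 31.2 gap cab 178.0
```

```bash
(python3 -m inch '[[0,0,0,0.096,0,0.029,0.3],[0,0,0,0.096,0,0.029,0.3],[0,0,0,0.096,0,0.029,0.3],[0,0,0,0.096,0,0.029,0.3],[0,0,0,0.096,0,0.029,0.3],[0,0,0,0.096,0,0.029,0.3],[0,0,0,0.096,0,0.029,0.3],[0,0,0,0.096,0,0.029,0.3]]')|grep -E "eef|contact|rot"
python3 cr.py
```

```text
eef_pos: [576.9, 13.3, -5.2]
tcp_rot: [3.136, -0.29, -0.033]
contact_force: [-10.9, -2.2, 2.8]
tcp [576.9  13.3  -5.2] f [-10.9  -2.2   2.8] t 17.0
(168, 184) 538 c [644.4  30.6] [132.3  92.1] yaw -2.200000000000003 gap rail 15.0 gap cab 181.0
(168, 184) 575 c [643.7  33.3] [132.   93.3] yaw -1.7000000000000028 gap rail 15.8 gap cab 183.6
```

Crate is square to the rail, 15 mm off. Now retreat and go round to its +y end.

```bash
(python3 -m inch '[[0,0,0,-0.2,0,-0.06,0.3],[0,0,0,-0.6,0,-0.18,0.3],[0,0,0,-0.8,0,-0.24,0.3],[0,0,0,-0.8,0,-0.5,0.3],[0,0,0,-0.5,0,-0.9,0.3],[0,-0.031,0,0,0,-0.9,0.3],[0,-0.031,0,0,0,-0.9,0.3],[0,-0.031,0,0,0,-0.6,0.3]]';python3 -m inch '[[0,0,0,0,-0.4,0,0.3],[0,0,0,0,-0.8,0,0.3],[0,0,0,0,-0.9,0,0.3],[0,0,0,0,-0.9,0,0.3],[0,0,0,0,-0.9,0,0.3],[0,0,0,0,-0.9,0,0.3],[0,0,0,0,-0.9,0,0.3],[0,0,0,0,-0.7,0,0.3]]')|grep -E "eef|contact|rot"
python3 -m inch '[[0,0,-0.036,0,0,0,0.3],[0,0,-0.036,0,0,0,0.3],[0,0,-0.036,0,0,0,0.3],[0,0,-0.036,0,0,0,0.3],[0,0,-0.036,0,0,0,0.3],[0,0,-0.036,0,0,0,0.3],[0,0,-0.036,0,0,0,0.3],[0,0,-0.036,0,0,0,0.3]]';python3 -m inch '[[0,0,-0.036,0,0,0,0.3],[0,0,-0.036,0,0,0,0.3],[0,0,-0.036,0,0,0,0.3],[0,0,-0.036,0,0,0,0.3],[0,0,-0.036,0,0,0,0.3],[0,0,-0.036,0,0,0,0.3],[0,0,0,0,0,0,0.3]]'
python3 -c "
from h import *
print(r.sense()['qpos'].round(3))";python3 cr.py
```

```text
eef_pos: [485.0, 17.4, 77.9]
tcp_rot: [3.137, -0.016, -0.034]
contact_force: [2.1, -0.3, -1.4]
eef_pos: [491.4, 178.6, 73.8]
tcp_rot: [3.137, -0.021, -0.034]
contact_force: [0.6, -0.6, -0.7]
clock: 19.13
eef_pos: [491.3, 177.0, 73.7]
tcp_rot: [3.122, -0.008, 0.876]
contact_force: [0.1, -0.4, -0.1]
opening: 0.7
grasp_force: 0.0
clock: 19.72
eef_pos: [491.3, 177.0, 73.8]
tcp_rot: [3.122, 0.006, 1.554]
contact_force: [0.2, -0.1, -0.2]
opening: 0.699
grasp_force: 0.0
[ 0.351  0.387  1.985 -0.018  0.753  0.381]
tcp [491.3 177.   73.8] f [ 0.2 -0.1 -0.2] t 19.7
(168, 184) 539 c [645.1  30. ] [133.9  92. ] yaw -2.0 gap rail 14.3 gap cab 180.4
(168, 184) 562 c [643.9  33.4] [132.1  94.3] yaw -2.0 gap rail 15.6 gap cab 183.7
```

```bash
(python3 -m inch '[[0.006,0,0.0045,0,0.4,0,0.3],[0,0,0,0,0.8,0,0.3],[0,0,0,0,0.85,0,0.3],[0,0,0,0,0.85,0,0.3],[0,0,0,0,0.85,0,0.3],[0,0,0,0,0.85,0,0.3],[0,0,0,0,0.85,0,0.3],[0,0,0,0,0.8,0,0.3]]';python3 -m inch '[[0,-0.0317,0,0,0,0,0.3],[0,-0.0317,0,0,0,0,0.3],[0,-0.0317,0,0,0,0,0.3],[0,0,0,0.13,0,0.44,0.3],[0,0,0,0.13,0,0.44,0.3],[0,0,0,0.13,0,0.44,0.3],[0,0,0,0.13,0,0.44,0.3],[0,0,0,0,0,0,0.3]]')
python3 tip.py
python3 -c "
from h import *
print(r.sense()['qpos'].round(3))"
```

```text
clock: 20.48
eef_pos: [648.8, 171.3, 74.2]
tcp_rot: [3.141, 0.006, 1.53]
contact_force: [-0.2, 1.1, -0.4]
opening: 0.7
grasp_force: 0.0
clock: 21.15
eef_pos: [645.7, 168.6, 25.6]
tcp_rot: [-3.137, 0.305, 1.534]
contact_force: [-0.3, -0.3, -0.8]
opening: 0.702
grasp_force: 0.0
[645.7 168.6  25.6] [-0.3 -0.3 -0.8]
[[607.0, 111.0, 15.0]]
[[610.0, 173.0, 42.0], [687.0, 171.0, 47.0], [612.0, 169.0, 49.0], [678.0, 185.0, 49.0], [678.0, 182.0, 49.0], [615.0, 169.0, 49.0], [677.0, 176.0, 52.0], [677.0, 173.0, 52.0], [606.0, 175.0, 53.0], [677.0, 167.0, 54.0], [611.0, 172.0, 54.0], [676.0, 170.0, 57.0]]
[ 0.396  0.705  1.57  -0.324  1.024  0.625]
```

```bash
(python3 -m inch '[[0,0,-0.002,0.087,0,0.277,0.3],[0,0,0,0.087,0,0.277,0.3],[0,0,0,0.087,0,0.277,0.3],[0,0,0,0.087,0,0.277,0.3],[0,0,0,0,0,0,0.3]]'; python3 -m inch '[[0,0,0,-0.19,0,0.059,0.3],[0,0,0,-0.19,0,0.059,0.3],[0,0,0,-0.19,0,0.059,0.3],[0,0,0,-0.19,0,0.059,0.3],[0,0,0,-0.19,0,0.059,0.3],[0,0,0,-0.19,0,0.059,0.3],[0,0,0,-0.19,0,0.059,0.3],[0,0,0,0,0,0,0.3]]')|grep -E "eef|contact|rot"
python3 tip.py;python3 cr.py
```

```text
eef_pos: [646.6, 170.0, -2.1]
tcp_rot: [-3.137, 0.306, 1.542]
contact_force: [-0.3, 0.6, -0.2]
eef_pos: [646.5, 134.4, 0.1]
tcp_rot: [-3.139, 0.305, 1.541]
contact_force: [-0.7, 0.2, 0.3]
[6.465e+02 1.344e+02 1.000e-01] [-0.7  0.2  0.3]
[[600.0, 149.0, 64.0], [632.0, 96.0, 65.0], [598.0, 151.0, 69.0]]
[[681.0, 133.0, 19.0], [678.0, 132.0, 21.0], [611.0, 134.0, 23.0], [616.0, 137.0, 24.0], [613.0, 134.0, 24.0], [677.0, 150.0, 25.0], [610.0, 137.0, 25.0], [604.0, 151.0, 26.0], [680.0, 135.0, 27.0], [604.0, 148.0, 27.0], [677.0, 135.0, 28.0], [610.0, 140.0, 28.0]]
tcp [646.6 135.4  -0. ] f [-0.3 -0.1 -0.4] t 22.4
(168, 184) 539 c [645.1  30. ] [134.1  92. ] yaw -2.0 gap rail 14.3 gap cab 180.4
(168, 184) 581 c [644.8  62.1] [189.5  93.7] yaw -2.0 gap rail 15.6 gap cab 212.5
```

```bash
(python3 -m inch '[[0,0,0,-0.08,0,0.15,0.3],[0,0,0,-0.114,0,0.037,0.3],[0,0,0,-0.114,0,0.037,0.3],[0,0,0,-0.114,0,0.037,0.3],[0,0,0,-0.114,0,0.037,0.3],[0,0,0,-0.114,0,0.037,0.3],[0,0,0,-0.114,0,0.037,0.3],[0,0,0,-0.114,0,0.037,0.3]]'; python3 -m inch '[[0,0,0,-0.114,0,0.036,0.3],[0,0,0,-0.114,0,0.036,0.3],[0,0,0,-0.114,0,0.036,0.3],[0,0,0,-0.114,0,0.036,0.3],[0,0,0,-0.114,0,0.036,0.3],[0,0,0,-0.114,0,0.036,0.3],[0,0,0,-0.114,0,0.036,0.3],[0,0,0,-0.114,0,0.036,0.3]]')|grep -E "eef|contact|rot"
python3 cr.py
```

```text
eef_pos: [646.3, 113.3, -3.2]
tcp_rot: [-3.141, 0.301, 1.54]
contact_force: [-1.4, 9.5, 0.4]
eef_pos: [646.0, 89.7, -3.1]
tcp_rot: [3.141, 0.301, 1.541]
contact_force: [-0.0, 9.1, -0.7]
tcp [646.   89.7  -3.1] f [-0.   9.1 -0.7] t 23.9
(168, 184) 465 c [645.4   3.8] [133.3  92.2] yaw -1.7000000000000028 gap rail 13.2 gap cab 154.2
(168, 184) 582 c [644.2   6.5] [132.   93.4] yaw -1.7999999999999972 gap rail 14.5 gap cab 156.9
```

```bash
(python3 -m inch '[[0,0,0,-0.114,0,0.036,0.3],[0,0,0,-0.114,0,0.036,0.3],[0,0,0,-0.114,0,0.036,0.3],[0,0,0,-0.114,0,0.036,0.3],[0,0,0,-0.114,0,0.036,0.3],[0,0,0,-0.114,0,0.036,0.3],[0,0,0,-0.114,0,0.036,0.3],[0,0,0,-0.114,0,0.036,0.3]]'; python3 -m inch '[[0,0,0,-0.114,0,0.036,0.3],[0,0,0,-0.114,0,0.036,0.3],[0,0,0,-0.114,0,0.036,0.3],[0,0,0,-0.114,0,0.036,0.3],[0,0,0,-0.114,0,0.036,0.3],[0,0,0,-0.114,0,0.036,0.3],[0,0,0,-0.114,0,0.036,0.3],[0,0,0,-0.114,0,0.036,0.3]]')|grep -E "eef|contact|rot"
python3 cr.py
```

```text
eef_pos: [645.3, 65.7, -3.1]
tcp_rot: [3.141, 0.301, 1.541]
contact_force: [0.3, 10.2, 0.4]
eef_pos: [644.6, 41.8, -3.1]
tcp_rot: [3.141, 0.302, 1.541]
contact_force: [1.1, 10.0, 0.8]
tcp [644.6  41.8  -3.1] f [ 1.1 10.   0.8] t 25.3
(168, 184) 396 c [643.4 -44.1] [134.1  90.7] yaw -2.4000000000000057 gap rail 13.8 gap cab 106.3
(168, 184) 571 c [642.3 -41.4] [132.3  93.5] yaw -1.9000000000000057 gap rail 14.9 gap cab 108.9
```

```bash
(python3 -m inch '[[0,0,0,-0.114,0,0.036,0.3],[0,0,0,-0.114,0,0.036,0.3],[0,0,0,-0.114,0,0.036,0.3],[0,0,0,-0.114,0,0.036,0.3],[0,0,0,-0.114,0,0.036,0.3],[0,0,0,-0.114,0,0.036,0.3],[0,0,0,-0.114,0,0.036,0.3],[0,0,0,-0.114,0,0.036,0.3]]'; python3 -m inch '[[0,0,0,-0.114,0,0.036,0.3],[0,0,0,-0.114,0,0.036,0.3],[0,0,0,-0.114,0,0.036,0.3],[0,0,0,-0.114,0,0.036,0.3],[0,0,0,-0.114,0,0.036,0.3],[0,0,0,-0.114,0,0.036,0.3],[0,0,0,-0.114,0,0.036,0.3],[0,0,0,-0.114,0,0.036,0.3]]')|grep -E "eef|contact|rot"
python3 cr.py
```

```text
eef_pos: [643.9, 17.8, -3.2]
tcp_rot: [3.141, 0.302, 1.541]
contact_force: [-0.5, 10.4, 0.1]
eef_pos: [643.2, -6.1, -3.2]
tcp_rot: [3.141, 0.302, 1.541]
contact_force: [0.3, 10.7, 1.3]
tcp [643.2  -6.1  -3.2] f [ 0.3 10.7  1.3] t 26.7
(168, 184) 349 c [640.5 -90.8] [133.3  92.2] yaw -1.7999999999999972 gap rail 15.2 gap cab 59.5
(168, 184) 571 c [641.2 -89.3] [132.5  93.8] yaw -1.7999999999999972 gap rail 14.6 gap cab 61.0
```

```bash
(python3 -m inch '[[0,0,0,-0.114,0,0.036,0.3],[0,0,0,-0.114,0,0.036,0.3],[0,0,0,-0.114,0,0.036,0.3],[0,0,0,-0.114,0,0.036,0.3],[0,0,0,-0.114,0,0.036,0.3],[0,0,0,-0.114,0,0.036,0.3],[0,0,0,-0.114,0,0.036,0.3],[0,0,0,-0.114,0,0.036,0.3]]'; python3 -m inch '[[0,0,0,-0.114,0,0.036,0.3],[0,0,0,-0.114,0,0.036,0.3],[0,0,0,-0.114,0,0.036,0.3],[0,0,0,-0.114,0,0.036,0.3],[0,0,0,-0.114,0,0.036,0.3],[0,0,0,-0.114,0,0.036,0.3],[0,0,0,-0.114,0,0.036,0.3],[0,0,0,-0.114,0,0.036,0.3]]';python3 -m inch '[[0,0,0,-0.076,0,0.024,0.3],[0,0,0,-0.076,0,0.024,0.3]]')|grep -E "eef|contact|rot"
python3 cr.py
```

```text
eef_pos: [642.5, -30.0, -3.2]
tcp_rot: [3.141, 0.302, 1.541]
contact_force: [0.2, 10.8, 1.1]
eef_pos: [641.8, -54.0, -3.2]
tcp_rot: [3.141, 0.302, 1.541]
contact_force: [-0.0, 10.0, 2.2]
eef_pos: [641.6, -58.0, -3.2]
tcp_rot: [3.141, 0.302, 1.541]
contact_force: [0.2, 11.2, 1.9]
tcp [641.6 -58.   -3.2] f [ 0.2 11.2  1.9] t 28.3
(168, 184) 280 c [ 639.1 -144.6] [132.1  91.8] yaw -1.7000000000000028 gap rail 15.0 gap cab 5.7
(168, 184) 574 c [ 639.8 -140.9] [132.8  93.8] yaw -2.0 gap rail 14.4 gap cab 9.4
```

```bash
(python3 -m inch '[[0,0,0,-0.057,0,0.018,0.3],[0,0,0,-0.057,0,0.018,0.3],[0,0,0,-0.057,0,0.018,0.3]]';python3 -m inch '[[0,0,0,-0.057,0,0.018,0.3]]';python3 -m inch '[[0,0,0,-0.057,0,0.018,0.3]]')|grep -E "eef|contact"
python3 cr.py
```

```text
eef_pos: [641.5, -62.4, -3.2]
contact_force: [-0.1, 11.4, 2.2]
eef_pos: [641.4, -63.9, -3.2]
contact_force: [0.4, 11.0, 2.4]
eef_pos: [641.4, -65.4, -3.2]
contact_force: [-0.3, 11.5, 1.7]
tcp [641.4 -65.4  -3.2] f [-0.3 11.5  1.7] t 28.9
(168, 184) 275 c [ 639.2 -152.1] [131.2  92. ] yaw -2.4000000000000057 gap rail 14.7 gap cab -1.8
(168, 184) 583 c [ 639.  -147.8] [132.6  93.8] yaw -1.5 gap rail 15.0 gap cab 2.5
```

```bash
(python3 -m inch '[[0,0,0,-0.038,0,0.012,0.3]]';python3 -m inch '[[0,0,0,-0.038,0,0.012,0.3]]';python3 -m inch '[[0,0,0,-0.038,0,0.012,0.3]]')|grep -E "eef|contact"
```

```text
eef_pos: [641.4, -66.0, -3.2]
contact_force: [-1.1, 18.1, 4.6]
eef_pos: [641.5, -66.2, -3.3]
contact_force: [-1.3, 23.0, 6.3]
eef_pos: [641.6, -66.3, -3.3]
contact_force: [-1.9, 27.8, 5.4]
```

Snug on the cabinet. Retreat and come round to the front face.

```bash
(python3 -m inch '[[0,0,0,0.1,0,-0.03,0.3],[0,0,0,0.4,0,-0.12,0.3],[0,0,0,0.9,0,-0.28,0.3],[0,0,0,0.9,0,-0.28,0.5],[0,0,0,0.9,0,-0.4,0.5],[0,0,0,0.6,0,-0.8,0.5],[0,0.0317,0,0.2,-0.3,-0.9,0.5],[0,0.0317,0,0,-0.6,-0.9,0.5]]';python3 -m inch '[[0,0.0317,0,0,-0.8,-0.6,0.5],[0,0,0,0,-0.9,0,0.5],[0,0,0,0,-0.9,0,0.5],[0,0,0,0,-0.9,0,0.5],[0,0,0,0,-0.9,0,0.5],[0,0,0,0,-0.9,0,0.5],[0,0,0.036,0,-0.4,0,0.5],[0,0,0.036,0,0,0,0.5]]')|grep -E "eef|contact|rot"
(python3 -m inch '[[0,0,0.036,0,0,0,0.5],[0,0,0.036,0,0,0,0.5],[0,0,0.036,0,0,0,0.5],[0,0,0.036,0,0,0,0.5],[0,0,0.036,0,0,0,0.5],[0,0,0.036,0,0,0,0.5],[0,0,0.036,0,0,0,0.5],[0,0,0.036,0,0,0,0.5]]';python3 -m inch '[[0,0,0.036,0,0,0,0.5],[0,0,0.036,0,0,0,0.5],[0,0,0.036,0,0,0,0.5],[0,0,0.036,0,0,0,0.5],[0,0,0,0,0,0,0.5]]')|grep -E "clock|eef|contact|rot"
python3 cr.py
```

```text
eef_pos: [622.7, 55.5, 55.6]
tcp_rot: [-3.141, 0.101, 1.545]
contact_force: [-0.7, -1.6, 0.1]
eef_pos: [476.0, 57.3, 70.6]
tcp_rot: [-3.138, 0.007, 1.31]
contact_force: [0.3, 0.2, 0.2]
clock: 31.2
eef_pos: [479.1, 57.5, 70.9]
tcp_rot: [3.137, 0.005, 0.404]
contact_force: [-0.4, -0.9, 0.1]
clock: 31.62
eef_pos: [479.1, 57.5, 70.9]
tcp_rot: [3.135, 0.002, -0.048]
contact_force: [-1.4, 0.7, -0.2]
tcp [479.1  57.5  70.9] f [-1.4  0.7 -0.2] t 31.6
(168, 184) 497 c [587.2 -46.8] [142.3 394. ] yaw 26.4 gap rail 69.8 gap cab 101.9
(168, 184) 581 c [ 639.6 -148.1] [132.4  93.9] yaw -2.0999999999999943 gap rail 14.4 gap cab 2.2
```

```bash
(python3 -m inch '[[0,0,-0.003,0.02,0.4,0,0.5],[0,0,-0.003,0.02,0.9,0,0.5],[0,0,0,0.02,0.9,0,0.5],[0,0,0,0.02,0.9,0,0.5],[0,0,0,0.02,0.9,0,0.5],[0,0,0,0.02,0.9,0,0.5],[0,0,0,0.02,0.9,0,0.5],[0,0,0,0.02,0.9,0,0.5]]';python3 -m inch '[[0,0,0,0,0.9,0,0.5],[0,0,0,0,0.4,0,0.5],[0,0.035,0,0,0,0,0.5],[0,0.035,0,0,0,0,0.5],[0,0,0,-0.1,0,0.45,0.5],[0,0,0,-0.1,0,0.45,0.5],[0,0,0,-0.1,0,0.45,0.5],[0,0,0,0,0,0,0.5]]')|grep -E "eef|contact|rot"
python3 tip.py;python3 -c "
from h import *
print(r.sense()['qpos'].round(3))"; python3 cr.py
```

```text
eef_pos: [478.7, -111.2, 71.9]
tcp_rot: [3.136, 0.002, -0.02]
contact_force: [0.7, 0.1, 0.3]
eef_pos: [476.7, -142.1, 35.9]
tcp_rot: [3.136, -0.215, -0.02]
contact_force: [-0.6, 0.5, -0.6]
[ 476.7 -142.1   35.9] [-0.6  0.5 -0.6]
[[483.0, -117.0, 45.0], [470.0, -165.0, 48.0], [481.0, -113.0, 50.0], [462.0, -167.0, 50.0], [483.0, -165.0, 51.0], [480.0, -164.0, 51.0], [476.0, -165.0, 53.0], [473.0, -163.0, 53.0], [484.0, -120.0, 54.0], [486.0, -117.0, 54.0], [466.0, -165.0, 56.0], [484.0, -115.0, 56.0]]
[[500.0, -178.0, 6.0], [497.0, -175.0, 7.0], [453.0, -106.0, 8.0], [481.0, -110.0, 65.0]]
[-0.336  0.365  2.194  0.166  0.378  1.109]
tcp [ 477.8 -142.4   37.3] f [-1.1 -0.7  0.8] t 33.1
(168, 184) 491 c [ 638.7 -150.7] [135.8  92.6] yaw -1.5 gap rail 15.2 gap cab -0.4
(168, 184) 560 c [ 583.7 -146.5] [132.6 204.8] yaw -1.7999999999999972 gap rail 70.3 gap cab 2.1
```

```bash
(python3 -m inch '[[0,0,0.003,-0.072,0,0.322,0.5],[0,0,0,-0.072,0,0.322,0.5],[0,0,0,-0.072,0,0.322,0.5],[0,0,0,-0.072,0,0.322,0.5],[0,0,0,0,0,0,0.5]]';python3 -m inch '[[0,0,0,0.39,0,0.087,0.5],[0,0,0,0.39,0,0.087,0.5],[0,0,0,0.39,0,0.087,0.5],[0,0,0,0.39,0,0.087,0.5],[0,0,0,0.39,0,0.087,0.5],[0,0,0,0.39,0,0.087,0.5],[0,0,0,0.39,0,0.087,0.5],[0,0,0,0,0,0,0.5]]')|grep -E "eef|contact|rot"
python3 tip.py
```

```text
eef_pos: [476.8, -142.5, 2.5]
tcp_rot: [3.138, -0.215, -0.032]
contact_force: [0.1, 1.2, 0.5]
eef_pos: [550.8, -145.6, 4.9]
tcp_rot: [3.137, -0.221, -0.032]
contact_force: [1.2, 0.0, 1.0]
[ 550.8 -145.6    4.9] [1.2 0.  1. ]
[[540.0, -170.0, 13.0], [556.0, -120.0, 16.0], [550.0, -169.0, 17.0], [547.0, -169.0, 21.0], [544.0, -167.0, 21.0], [540.0, -169.0, 21.0], [553.0, -169.0, 26.0], [558.0, -171.0, 26.0], [576.0, -222.0, 27.0], [559.0, -120.0, 27.0], [553.0, -117.0, 27.0], [550.0, -167.0, 28.0]]
[[580.0, -143.0, 9.0], [580.0, -165.0, 17.0], [548.0, -225.0, 18.0], [551.0, -225.0, 19.0], [579.0, -167.0, 23.0], [584.0, -149.0, 29.0], [556.0, -226.0, 30.0], [547.0, -225.0, 31.0], [584.0, -152.0, 31.0], [564.0, -225.0, 31.0], [559.0, -225.0, 31.0], [584.0, -154.0, 31.0]]
```

```bash
(python3 -m inch '[[0,0,0,0.098,0,0.022,0.5],[0,0,0,0.098,0,0.022,0.5],[0,0,0,0.098,0,0.022,0.5],[0,0,0,0.098,0,0.022,0.5],[0,0,0,0.098,0,0.022,0.5],[0,0,0,0.098,0,0.022,0.5],[0,0,0,0.098,0,0.022,0.5],[0,0,0,0.098,0,0.022,0.5]]';python3 -m inch '[[0,0,0,0.098,0,0.022,0.5],[0,0,0,0.098,0,0.022,0.5],[0,0,0,0.098,0,0.022,0.5],[0,0,0,0.078,0,0.018,0.5]]')|grep -E "eef|contact|rot"
python3 cr.py
```

```text
eef_pos: [568.2, -145.9, 4.3]
tcp_rot: [3.138, -0.218, -0.032]
contact_force: [0.3, -0.2, -0.1]
eef_pos: [573.3, -145.3, 2.9]
tcp_rot: [3.14, -0.21, -0.032]
contact_force: [-16.4, -0.7, 9.5]
tcp [ 573.3 -145.3    2.9] f [-16.4  -0.7   9.5] t 35.4
(168, 184) 495 c [ 640.1 -151.1] [135.1  92.2] yaw -1.7000000000000028 gap rail 13.8 gap cab -0.8
(168, 184) 567 c [ 641.  -148.1] [132.5  93.1] yaw -2.0999999999999943 gap rail 13.0 gap cab 2.2
```

```bash
(python3 -m inch '[[0,0,0,0.078,0,0.018,0.5],[0,0,0,0.078,0,0.018,0.5],[0,0,0,0.078,0,0.018,0.5],[0,0,0,0.078,0,0.018,0.5]]';python3 -m inch '[[0,0,0,0.078,0,0.018,0.5],[0,0,0,0.078,0,0.018,0.5]]')|grep -E "eef|contact|rot"
python3 cr.py
```

```text
eef_pos: [580.9, -145.4, 2.8]
tcp_rot: [3.14, -0.209, -0.032]
contact_force: [-15.3, 0.8, 10.1]
eef_pos: [584.9, -145.5, 2.8]
tcp_rot: [3.14, -0.209, -0.032]
contact_force: [-16.4, -0.3, 11.8]
tcp [ 584.9 -145.5    2.8] f [-16.4  -0.3  11.8] t 36.0
(168, 184) 498 c [ 615.4 -150.5] [136.6 164.6] yaw -1.7000000000000028 gap rail 38.5 gap cab -0.9
(168, 184) 567 c [ 652.8 -148.7] [133.5  93.3] yaw -2.200000000000003 gap rail 1.2 gap cab 2.0
```

```bash
(python3 -m inch '[[0,0,0,0.039,0,0.009,0.5]]';python3 -m inch '[[0,0,0,0.039,0,0.009,0.5]]';python3 -m inch '[[0,0,0,0.039,0,0.009,0.5]]';python3 -m inch '[[0,0,0,0.039,0,0.009,0.5]]')|grep -E "eef|contact"
python3 cr.py
```

```text
eef_pos: [585.8, -145.5, 2.7]
contact_force: [-15.1, -1.0, 10.5]
eef_pos: [586.1, -145.5, 2.5]
contact_force: [-21.0, -1.1, 14.3]
eef_pos: [586.1, -145.4, 2.2]
contact_force: [-24.3, -2.1, 16.5]
eef_pos: [586.2, -145.3, 1.9]
contact_force: [-27.9, -2.2, 18.3]
tcp [ 586.2 -145.3    1.9] f [-27.9  -2.2  18.3] t 36.5
(168, 184) 504 c [ 652.8 -151.7] [136.1  92.5] yaw -2.0 gap rail 1.1 gap cab -1.0
(168, 184) 570 c [ 653.6 -148.5] [132.7  93.5] yaw -1.7999999999999972 gap rail 0.4 gap cab 2.2
```

```bash
(python3 -m inch '[[0,0,0,-0.1,0,-0.023,0.5],[0,0,0,-0.3,0,-0.07,0.5],[0,0,0,-0.7,0,-0.16,0.5],[0,0,0,-0.8,0,-0.18,0.5],[0,0,0,-0.8,0,-0.18,0.5],[0,0,0,-0.8,0,-0.18,0.5],[0,0,0,-0.3,0,-0.5,0.5],[0,0,0,0,0,-0.8,0.5]]';python3 -m inch '[[0,-0.03,0,0,0,-0.8,0.5],[0,-0.03,0,0,0,-0.6,0.5],[0,0,0,0,-0.6,-0.4,0.5],[0,0,0,0,-0.9,-0.4,0.5],[0,0,0,0,-0.9,0,0.5],[0,0,0,0,-0.9,0,0.5],[0,0,0,0,-0.6,0,0.5],[0,0,0,0,0,0,0.5]]')|grep -E "eef|contact|rot"
python3 cr.py
python3 - <<'E'
from h import *
f=grab_frame("top");g=grab_frame("side")
a=cv2.resize(f["pixels"][110:280,250:470,::-1],(400,309));b=cv2.resize(g["pixels"][60:260,120:380,::-1],(400,309))
cv2.imwrite("pics/fin.png",np.hstack([a,b]))
E
```

```text
eef_pos: [486.2, -142.5, 33.1]
tcp_rot: [3.139, -0.213, -0.033]
contact_force: [0.1, 0.2, 1.2]
eef_pos: [486.3, -43.3, 88.9]
tcp_rot: [3.138, -0.031, -0.031]
contact_force: [0.1, 0.2, -0.3]
tcp [486.3 -43.3  88.9] f [ 0.1  0.2 -0.3] t 37.9
(168, 184) 503 c [616.4 -85.3] [145.7 306. ] yaw 29.6 gap rail 39.5 gap cab 64.3
(168, 184) 569 c [ 653.6 -149. ] [133.8  93.5] yaw -1.7999999999999972 gap rail 0.4 gap cab 1.7
```

View pics/fin.png

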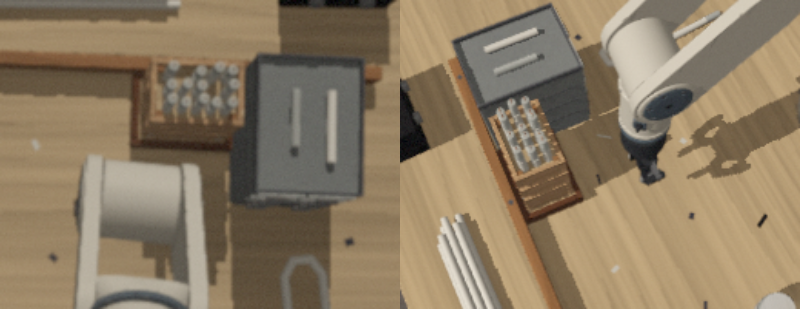

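The picture shows the crate in the corner (left half: around (190,100)), upright and flush with rail and cabinet, arm clear; the U-tube and can are where they were.

```bash
python3 -c "
from rig import r
print(r.sign_off())"
```

```text
the job is handed in; nothing more can be done
None
```

The crate stands upright in the corner between the rail and the cabinet, square to within about 0.5°, with gaps of about 1 mm or less to the rail and 2 mm or less to the cabinet (camera error is about 2 mm). I slid it there by low pushes on its base, and the job was handed in at about 38 s.

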